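# Drop a stir bar into the beaker on the stirrer

### The job

Pick up the square drop cup with the side tab (it holds a stir bar; the plain cup beside it has no tab), hold it upright and centred over the beaker that stands on the magnetic stirrer, and lower it into the mouth until the beaker's rim presses the tab up, the bottom swings open and the stir bar drops into the beaker. Then lift it out and stand the empty cup upright in its white tray again. Leave both beakers, the plain cup, the flask and the jar standing where they are.

Things in the scene. Friction and masses are not known exactly. Their poses are not given: they have to be found in the camera images.
- drop_cup: Drop cup: upright square grey tube, 40 x 40 mm outside, 95 mm tall, walls 3 mm, open on top, 0.14 kg, in the white tray, stir bar inside. Origin: centre of its underside; z up, x towards the side with the tab. Flap 10 mm up inside. Its four flat faces are free above 55 mm: grip two opposite ones with the grasp about 77 mm above the underside, so that the fingertips stay above the beaker's rim.
- tab_point (a point): Release tab: level grey tongue, 20 mm wide, 5 mm thick, on the cup's +x face, reaching from 22 to 72 mm from the cup's axis. This point: on its underside, 50 mm from the axis, 24 mm above the cup's underside when not pressed. With the cup centred over the beaker the tab crosses the rim, whichever way it points.
- drop_cup_tab (a joint): How far the tab is pressed up relative to the cup: 0 (free) to 0.015 m (its stop). A spring returns it; 1.2 N starts it, 4.2 N brings it to its stop. It drives the flap.
- drop_cup_flap (a joint): Angle of the hinged bottom: 0 = shut, 1.35 rad = fully open, hanging down (90 rad per m of tab, reaching up to 24 mm below the cup's underside). The bar slides off beyond about 0.8 rad; press the tab by about 12 mm and wait half a second. It shuts again when the tab is let go.
- stir_bar: Stir bar: white rod with round ends, 30 mm long, 10 mm in diameter, 15 g, lying on the flap inside the drop cup at the start. Origin: its centre; x along it.
- beaker: Target beaker: round, straight-sided, white plastic, outside diameter 104 mm, 100 mm tall, wall 3 mm, floor 4 mm, 0.2 kg, loose, standing on the round plate of the stirrer. Origin: centre of its underside, z up. The rim is 100 mm above the origin, about 152 mm above the bench.
- stirrer: Magnetic stirrer, fixed: white box 190 x 150 mm with a round aluminium plate 132 mm across whose top is 52 mm above the bench and whose centre is 20 mm along the stirrer's x. Origin: centre of its underside; a black knob on the -x face.
- tray: Shallow white tray, fixed: 260 (x) x 160 (y) mm, rim 12 mm high, walls and floor 4 mm thick. Origin: centre of its underside. The drop cup and the plain cup stand in it, about 120 mm apart along the tray's x; either may be the nearer.
- plain_cup: Bystander: plain square cup as big as the drop cup (40 x 40 x 95 mm) but without a tab, empty, in the tray. Origin: centre of its underside.
- bench_beaker: Bystander: beaker like the target, standing on the bench itself. Origin: centre of its underside.
- flask: Bystander: conical glass flask, 72 mm across the foot, 104 mm tall, on the bench. Origin: centre of its underside.
- reagent_jar: Bystander: white jar with a black cap, 56 mm in diameter, 85 mm tall, on the bench. Origin: centre of its underside.
Things that resemble listed ones, but are neither listed nor needed, are in the scene too. Several things look just like the drop_cup: the one meant starts farthest to the robot's right.

How it is judged (in metres and radians):
On the way, in this order (a step that is already met when the one before it is completed fails the run):
1. the drop cup is held upright over the beaker on the stirrer, still shut, with the bar inside (horizontal distance between drop_cup and beaker below 0.03 m and z of drop_cup in the frame of beaker above 0.03 m and angle between drop_cup's own z axis and vertical below 0.3 rad and contact force between the fingers and drop_cup above 1 N and value of joint drop_cup_flap below 0.2 rad and distance between stir_bar and drop_cup below 0.05 m), for 0.1 s.
2. the pressed tab swings the bottom open while the cup is held there (horizontal distance between drop_cup and beaker below 0.03 m and z of drop_cup in the frame of beaker above 0.03 m and angle between drop_cup's own z axis and vertical below 0.3 rad and contact force between the fingers and drop_cup above 1 N and value of joint drop_cup_flap above 0.7 rad), for 0.1 s.
At the end, for the whole second after the job is handed in: The stir bar lies at rest in the beaker, which stands upright (within 6 degrees) on the stirrer, its axis within 60 mm of the stirrer's middle; the drop cup stands upright (within 6 degrees), shut and at rest on the floor of the white tray, anywhere inside the tray's rim (horizontal distance between stir_bar and beaker below 0.05 m and z of stir_bar in the frame of beaker between 0 and 0.03 m and linear speed of stir_bar below 0.03 m/s and angle between each of beaker, drop_cup's own z axis and vertical below 0.1 rad and horizontal distance between beaker and stirrer below 0.06 m and linear speed of drop_cup below 0.02 m/s and value of joint drop_cup_flap below 0.2 rad and z of drop_cup in the frame of tray below 0.012 m and x of drop_cup in the frame of tray between -0.11 and 0.11 m and y of drop_cup in the frame of tray between -0.06 and 0.06 m); the robot touches nothing.
It fails at once if the beaker on the stirrer is pushed more than 30 mm or tipped more than 17 degrees (distance of beaker from where it was at the start of the episode above 0.03 m or angle between beaker's own z axis and vertical above 0.3 rad).
It fails at once if the other beaker is moved more than 30 mm (distance of bench_beaker from where it was at the start of the episode above 0.03 m).
It fails at once if the plain cup is moved more than 30 mm (distance of plain_cup from where it was at the start of the episode above 0.03 m).
It fails at once if the flask is moved more than 30 mm (distance of flask from where it was at the start of the episode above 0.03 m).
It fails at once if the jar is moved more than 30 mm (distance of reagent_jar from where it was at the start of the episode above 0.03 m).
It also fails if it takes over 53 s, if anything falls off the work surface, if the arm or the gripper's body presses on something with over 40 N, if the wrist force passes 120 N, or if a joint passes its speed limit or range.

### The arm

A 6-joint arm with a two-finger parallel gripper is mounted at the origin on the work surface. World frame = base frame: x ahead of the robot, y to its left, z up, the work surface at z = 0. Lengths are in mm, angles in degrees, forces in N, time in s.
With the tool pointing down it reaches from about 375 to 900 mm from the base axis. Payload 3.1 kg.
Tool frame: the origin (TCP) lies at the centre of the arm's flange, where the gripper is bolted on; the fingertips stand 173 mm ahead of it and the grasp point (between the pads) lies 155 mm ahead of it; z points along the fingers, y is the line along which they close (so a half turn about z gives the same grasp; the last joint's range is limited). The gripper opens to 85 mm and grips with 20 to 120 N. Pads are 22 mm wide; open, the fingers measure 114 mm over their backs; the gripper's body (76 mm by 85 mm) begins 54 mm behind the grasp point. The pads swing forward as they close: fully open they stand 13 mm farther back than shut.
Start: joints at [-77.378, 30.224, 82.088, -0, 67.689, -10.227], TCP at [242.716, -575.923, 404.71] pointing down, gripper open.
Joint ranges: [-176.69, 176.69], [-43.24, 126.21], [12.49, 139.97], [-82, 262], [0, 151.66], [-163.58, 163.58]. Speed limits (degrees/s): [159.86, 159.86, 180, 180, 180, 180].

### API

Orientations are given as [roll, pitch, yaw] about the fixed x, y, z axes, in that order (R = Rz(yaw) Ry(pitch) Rx(roll)).
In Python, from station import ctrl, snapshot, camera_info gives the robot as it stands. The module is installed in compiled form; this text tells all that it offers.
- The arm moves only by the tool servo_tool, never from a script. Its argument "increments" is a list of rows, each an object with "delta_pos": the shift along the tool's x, y, z each as a share of 80 cm, from -1 to 1, a list of three; "dr": the turn, a rotation vector about the tool's x, y, z each as a share of 180 degrees, from -1 to 1, a list of three. A call has exactly 8 rows; each row shifts and turns the commanded pose from where the row before left it, along the tool's axes as they then stand; what a row does not reach is not made up. A row lasts 1/8 s, in which the tool goes at most 62.5 mm and 10.7 degrees, less where a joint would pass 70% of its speed; a pose out of reach is approached as far as the arm can. A call with a number of a shift or a turn outside -1 to 1 is refused whole. A call with a gripper value outside its range is refused whole. "gripper" is the finger opening in mm, from 0 to 85.4, set as the call begins (left out, the last holds). The fingers move at their own pace and stop on an object; "newtons" is the grip in N (left out, the last holds). Time passes only in rows, so rows that do not move let the fingers close, or fill a call up. It gives the time, the measured TCP pose, the force, the opening and the grip force at its end, in the units of the state.
- ctrl.observe(): the state, without advancing time (a new reading comes with each control period).
- snapshot(name): name is "scene" or "side" or "wrist"; returns the picture (420x560x3 uint8, red, green, blue); there is no depth.
- camera_info(name): a dict with "camera_matrix" (3x3 intrinsics, pixels), "distortion" ([k1, k2, p1, p2, k3] as OpenCV has them; the pictures are not rectified), "rvec" (rotation vector, rad) and "tvec" (3), from world to camera coordinates, as OpenCV has them. Camera axes: x right, y down, z forward; pixel columns grow to the right and rows downward; lengths in mm; the calibration is good to about 2 mm. A picture is of the moment at which its call begins: read the wrist's pose just before it. camera_info takes no time and is no camera call; for the wrist camera it gives the pose at the moment of the call.
- ctrl.close_job(): hands the job in; it is judged then, once.
The state is a dict: "time_s": time; "joint_positions": joint angles; "qvel": joint speeds; "joint_torque": joint torques, N m; "eef_pos": TCP position; "ee_rot": TCP orientation; "ft_force": force on the tool from outside, world axes, zero at the start; "torque": the same for the moment, N m; "finger_gap": finger opening in mm; "grasp_force": force on a finger pad.
Only numpy, scipy, OpenCV 4.12 (cv2) and the standard library are available. Lean on these libraries where they do the work, as an engineer would, in place of code of your own. Each camera call takes 0.05 s, during which the arm holds its last target. There are 200 camera calls.

## Working session

There is one attempt and no reset: what is moved stays moved. The work goes in short steps, Python scripts to look and compute and a tool call to move; the robot and the scene stay as the last step left them, time stands still between calls to the robot, and variables do not carry over. Pictures are saved under pics/ and viewed, at most 10 in all, crops included, and the job is handed in when it is done.

Besides the shell and the picture viewer there is one more tool, called as a command line: name --argument value ..., lists and objects as JSON in quotes. servo_tool: Moves the arm, as the interface text tells. Shift numbers are shares of 80 cm and turn numbers shares of 180 degrees, none past 1 either way. Its arguments: {"type":"object","properties":{"increments":{"type":"array","items":{"type":"object","properties":{"delta_pos":{"type":"array","items":{"type":"number","minimum":-1,"maximum":1}},"dr":{"type":"array","items":{"type":"number","minimum":-1,"maximum":1}}}}},"gripper":{"type":"number"},"newtons":{"type":"number"}},"required":["increments"]}

```bash
mkdir -p pics && cat > h.py <<'E'
import numpy as np, cv2
from station import ctrl, snapshot, camera_info
def cam(n):
    c=camera_info(n); return np.array(c["camera_matrix"],float),np.array(c["distortion"],float),np.array(c["rvec"],float).ravel(),np.array(c["tvec"],float).ravel()
def ray(c,uv):
    K,D,r,t=c; R=cv2.Rodrigues(r)[0]
    p=cv2.undistortPoints(np.array(uv,float).reshape(-1,1,2),K,D).reshape(-1,2)
    d=np.c_[p,np.ones(len(p))]@R; return -R.T@t,d
def onz(c,uv,z):
    o,d=ray(c,uv); return o+d*((z-o[2])/d[:,2])[:,None]
def proj(c,P):
    K,D,r,t=c; return cv2.projectPoints(np.array(P,float).reshape(-1,1,3),r,t,K,D)[0].reshape(-1,2)
def save(n,f):
    im=snapshot(n); cv2.imwrite(f,im[:,:,::-1]); return im
E
python3 - <<'E'
from h import *
np.set_printoptions(precision=1,suppress=True)
for n in("scene","side","wrist"):
    save(n,f"pics/{n}0.png"); c=cam(n); print(n,ray(c,[[280,210]]), c[0][0,0])
a=[cv2.imread(f"pics/{n}0.png") for n in("scene","side")]
print(ctrl.observe())
E
```

```text
scene (array([1112.6,  483.8,  753.3]), array([[-0.6, -0.4, -0.7]])) 440.68915915021165
side (array([499.8, 870.9, 927.4]), array([[ 0. , -0.7, -0.7]])) 546.0280817349301
wrist (array([ 315.5, -545.3,  372.8]), array([[-0.3, -0.1, -1. ]])) 293.58251979217596
{'time_s': 0.15, 'joint_positions': array([-77.4,  30.3,  82.1,   0. ,  67.7, -10.2]), 'qvel': array([-0.1, -0.1, -0.2, -0.1, -0.1,  0.1]), 'joint_torque': array([  0. , -44.3, -17.8,  -0. ,   0. ,   0. ]), 'eef_pos': array([ 242.7, -575.7,  403.9]), 'ee_rot': array([-179.9,   -0. ,   22.8]), 'ft_force': array([ 0.3, -0.5, -0.3]), 'torque': array([-0.,  0.,  0.]), 'grasp_force': 0.0, 'finger_gap': 85.39630415863341}
```

View pics/scene0.png

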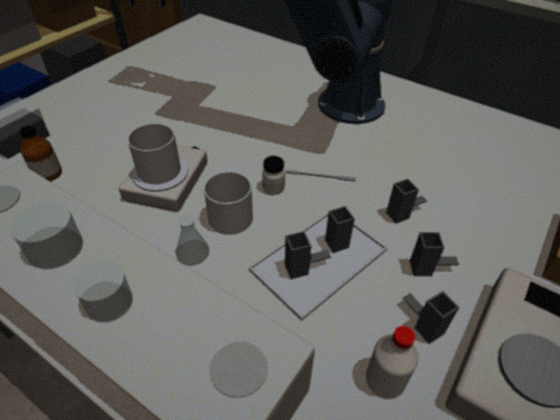

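View pics/side0.png

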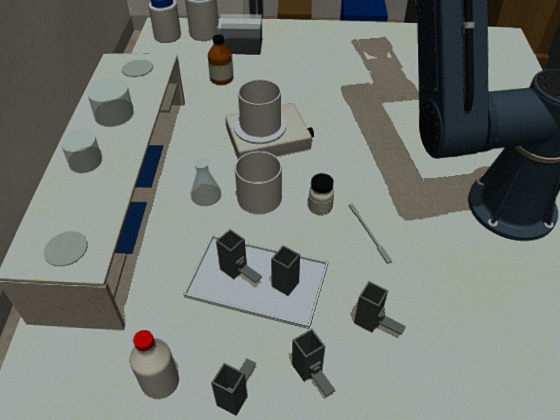

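The scene shows four tabbed cups: scene px (298,255) in the tray, (403,201), (427,254) and (435,317) on the bench. In the side view they are at (232,255), (372,307), (308,355) and (230,388). The plain cup is at scene (340,230), side (286,270). The beaker on the stirrer is at scene (156,155), side (260,110). The tray one should have the smallest y, so I'll check that with numbers and a crop.

```bash
cat > m.py <<'E'
from h import *
np.set_printoptions(precision=1,suppress=True)
cs,cd=cam("scene"),cam("side")
def tri(a,b):
    o1,d1=ray(cs,a);o2,d2=ray(cd,b);d1,d2=d1[0],d2[0]
    s=np.linalg.lstsq(np.c_[d1,-d2],o2-o1,rcond=None)[0]
    p,q=o1+s[0]*d1,o2+s[1]*d2; return (p+q)/2,np.linalg.norm(p-q)
E
python3 - <<'E'
from m import *
for n,a,b in [("tray tab",(298,237),(232,237)),("plain",(340,213),(286,254)),("b1",(403,186),(372,289)),("b2",(427,240),(308,338)),("b3",(438,302),(230,372)),("beaker rim",(156,136),(260,91)),("bench bk rim",(229,187),(259,163)),("jar cap",(274,162),(321,180)),("flask top",(187,222),(202,163))]: print(n,*tri(a,b))
s=cv2.imread("pics/scene0.png");d=cv2.imread("pics/side0.png")
A=s[205:305,240:395];B=d[220:330,180:335]
A=cv2.resize(A,(790,510)[:2],interpolation=3)[:,:];
f=lambda x:cv2.convertScaleAbs(cv2.resize(x,None,fx=2.58,fy=2.58,interpolation=3),alpha=1.8)
A=f(s[205:315,240:395]);B=f(d[220:330,180:335]); C=f(s[110:220,80:235]);D=f(d[65:175,190:345])
cv2.imwrite("pics/crop.png",np.vstack([np.hstack([A,B]),np.hstack([C,D])]))
E
```

```text
tray tab [628.  203.2 101.5] 1.6559447809153802
plain [521.3 237.6  98.3] 1.7779254258961883
b1 [362.  309.1  93.4] 4.621470263143177
b2 [477.3 411.   88.9] 4.530114526326154
b3 [604.  480.2  90.4] 4.363165373110981
beaker rim [ 600.9 -196.1  157.9] 6.277428632200584
bench bk rim [591.5  -0.8 103. ] 11.537937343037175
jar cap [453.4  23.8  86.4] 3.3337019660337277
flask top [718.3  -5.2  97.7] 5.93620154692654
```

View pics/crop.png

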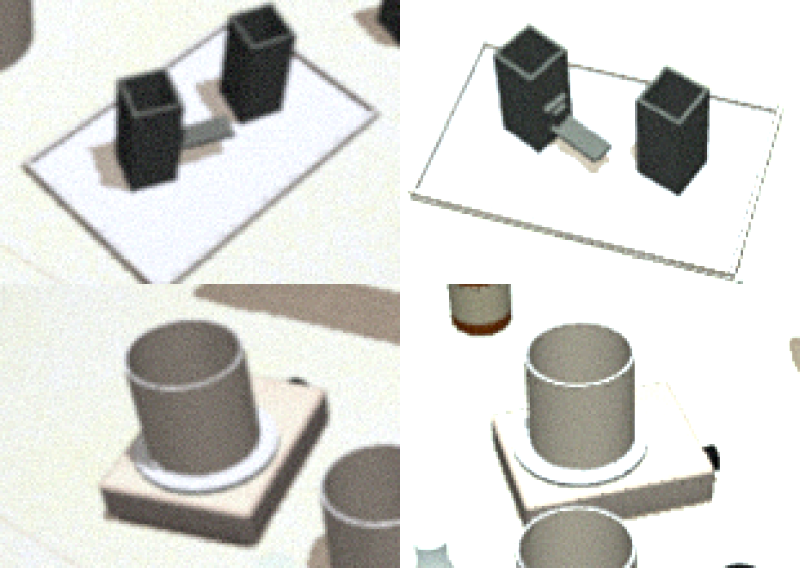

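The crop confirms it: the tray cup at scene (298,255), side (232,255) has the tab, and its y of 203 is the smallest (the others are 309, 411 and 480). The plain cup beside it has no tab. Next I'll get the yaw and centre from the top corners, and the beaker's centre from its rim.

```bash
python3 - <<'E'
from m import *
k=1/2.58
def S(p,ox,oy,u,v): return np.array([[ox+(x-u)*k,oy+(y-v)*k] for x,y in p])
sa=S([(118,80),(167,71),(181,103),(129,112)],240,205,0,0)
sb=S([(530,27),(566,52),(533,78),(497,52)],180,220,400,0)
pa=S([(228,15),(277,5),(293,35),(245,44)],240,205,0,0)
pb=S([(668,68),(709,93),(677,122),(638,95)],180,220,400,0)
for n,c,p in [("cup scene",cs,sa),("cup side",cd,sb),("plain scene",cs,pa),("plain side",cd,pb)]:
    P=onz(c,p,99); e=np.roll(P,-1,0)-P
    print(n,P.mean(0),"sizes",np.linalg.norm(e,axis=1),"ang",np.degrees(np.arctan2(e[:,1],e[:,0]))%90)
ra=S([(126,352),(247,350),(190,388),(188,320)],80,110,0,284)
rb=S([(527,352),(634,350),(580,382),(580,323)],190,65,400,284)
for c,p in((cs,ra),(cd,rb)):
    P=onz(c,p,152)[:,:2]; A=np.c_[2*P,np.ones(4)]; x=np.linalg.lstsq(A,(P**2).sum(1),rcond=None)[0]; print("rim",x[:2],np.sqrt(x[2]+x[:2]@x[:2]))
ta=S([(182,146),(234,126)],240,205,0,0); tb=S([(555,128),(597,155)],180,220,400,0)
print("tab",onz(cs,ta,32),onz(cd,tb,32))
tr=S([(487,43),(780,110),(737,280),(410,193)],180,220,400,0)
tr2=S([(25,163),(235,22),(378,115)],240,205,0,0)
print("tray",onz(cd,tr,12),onz(cs,tr2,12))
E
```

```text
cup scene [634.4 207.1  99. ] sizes [38.7 32.8 39.9 32. ] ang [48.5 50.7 47.3 48.6]
cup side [629.4 208.2  99. ] sizes [37.8 34.1 37.9 34. ] ang [52.1 49.2 51.9 49. ]
plain scene [525.1 242.6  99. ] sizes [42.3 34.3 40.1 33.2] ang [50.5 49.9 48.9 53.6]
plain side [521.1 243.2  99. ] sizes [38.1 35.4 37.6 33.5] ang [54.7 50.5 51.9 51.3]
rim [ 605.6 -203. ] 51.17989180554816
rim [ 601.5 -208.6] 48.25653526584682
tab [[617.9 231.   32. ]
 [576.7 255.   32. ]] [[613.4 229.5  32. ]
 [578.7 253.3  32. ]]
tray [[681.4 130.6  12. ]
 [436.6 189.3  12. ]
 [469.5 345.9  12. ]
 [722.  281.9  12. ]] [[690.8 129.4  12. ]
 [457.6 189.9  12. ]
 [482.3 342.2  12. ]]
```

servo_tool --increments '[{"delta_pos": [0.052, -0.045, 0], "dr": [0, 0, 0]}, {"delta_pos": [0.052, -0.045, 0], "dr": [0, 0, 0]}, {"delta_pos": [0.052, -0.045, 0], "dr": [0, 0, 0]}, {"delta_pos": [0.052, -0.045, 0], "dr": [0, 0, 0]}, {"delta_pos": [0.052, -0.045, 0], "dr": [0, 0, 0]}, {"delta_pos": [0.052, -0.045, 0], "dr": [0, 0, 0]}, {"delta_pos": [0.052, -0.045, 0], "dr": [0, 0, 0]}, {"delta_pos": [0.052, -0.045, 0], "dr": [0, 0, 0]}]' --gripper 85

```text
time_s: 1.15
eef_pos: [438.1, -179.6, 404.7]
ee_rot: [180.0, -0.0, 22.8]
ft_force: [0.4, -0.2, 0.6]
finger_gap: 85.1
grasp_force: 0.0
```

servo_tool --increments '[{"delta_pos": [0.052, -0.045, 0], "dr": [0, 0, 0]}, {"delta_pos": [0.052, -0.045, 0], "dr": [0, 0, 0]}, {"delta_pos": [0.052, -0.045, 0], "dr": [0, 0, 0]}, {"delta_pos": [0.052, -0.045, 0], "dr": [0, 0, 0]}, {"delta_pos": [0.052, -0.045, 0], "dr": [0, 0, 0]}, {"delta_pos": [0.052, -0.045, 0], "dr": [0, 0, 0]}, {"delta_pos": [0.052, -0.045, 0], "dr": [0, 0, 0]}, {"delta_pos": [0.052, -0.045, 0], "dr": [0, 0, 0]}]'

```text
time_s: 2.15
eef_pos: [632.9, 215.1, 404.3]
ee_rot: [180.0, 0.0, 22.9]
ft_force: [0.4, 0.0, 0.1]
finger_gap: 84.9
grasp_force: 0.0
```

servo_tool --increments '[{"delta_pos": [0, 0, 0], "dr": [0, 0, -0.054]}, {"delta_pos": [0, 0, 0], "dr": [0, 0, -0.054]}, {"delta_pos": [0, 0, 0], "dr": [0, 0, -0.054]}, {"delta_pos": [0, 0, 0], "dr": [0, 0, -0.054]}, {"delta_pos": [0, 0, 0], "dr": [0, 0, -0.054]}, {"delta_pos": [0, 0, 0], "dr": [0, 0, -0.054]}, {"delta_pos": [0, 0, 0], "dr": [0, 0, -0.054]}, {"delta_pos": [0, 0, 0], "dr": [0, 0, -0.054]}]'

```text
time_s: 3.15
eef_pos: [632.3, 213.3, 404.2]
ee_rot: [-179.9, -0.0, 100.9]
ft_force: [-0.4, 0.3, -0.6]
finger_gap: 85.1
grasp_force: 0.0
```

servo_tool --increments '[{"delta_pos": [0, 0, 0], "dr": [0, 0, -0.054]}, {"delta_pos": [0, 0, 0], "dr": [0, 0, -0.054]}, {"delta_pos": [0, 0, 0], "dr": [0, 0, -0.054]}, {"delta_pos": [0, 0, 0], "dr": [0, 0, -0.054]}, {"delta_pos": [0, 0, 0], "dr": [0, 0, 0]}, {"delta_pos": [0, 0, 0], "dr": [0, 0, 0]}, {"delta_pos": [0, 0, 0], "dr": [0, 0, 0]}, {"delta_pos": [0, 0, 0], "dr": [0, 0, 0]}]'

```text
time_s: 4.15
eef_pos: [632.4, 213.3, 404.7]
ee_rot: [180.0, 0.0, 139.5]
ft_force: [-1.0, 0.1, -0.4]
finger_gap: 85.1
grasp_force: 0.0
```

```bash
python3 - <<'E'
from m import *
import pickle
c=cam("wrist"); im=save("wrist","pics/w1.png"); pickle.dump(c,open("w1.pkl","wb"))
o=ctrl.observe(); print(o['time_s'],o['eef_pos'],o['ee_rot'],o['joint_positions'])
cv2.imwrite("pics/w1v.png",cv2.convertScaleAbs(im[:,:,::-1],alpha=1.8))
print(proj(c,[[632,207.5,99],[523,243,99],[578,254,32]]))
E
```

```text
4.2 [632.4 213.3 404.7] [-180.    -0.   139.5] [  9.1  33.6  75.5   0.   70.9 -40.4]
[[273.7 203.7]
 [222.4  86.2]
 [274.7 125.6]]
```

View pics/w1v.png

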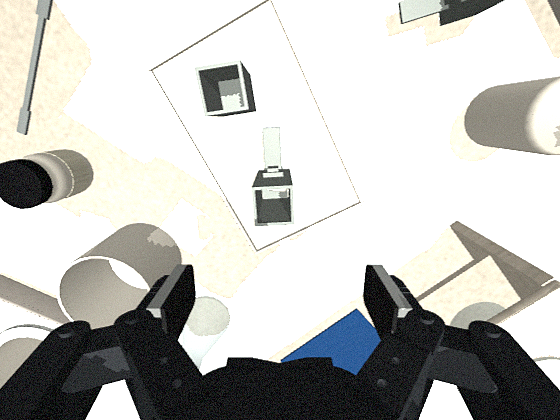

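The wrist picture shows the tab cup's top around (274,204), matching the predicted (273.7,203.7). The tab points up to (272,130), and the plain cup is at (225,90). I'll zoom in for the corners.

```bash
python3 - <<'E'
import cv2
im=cv2.imread("pics/w1.png")[115:240,230:320]
cv2.imwrite("pics/w1c.png",cv2.resize(cv2.convertScaleAbs(im,alpha=1.6),None,fx=4.8,fy=4.8,interpolation=2))
E
```

```text
(no output)
```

View pics/w1c.png

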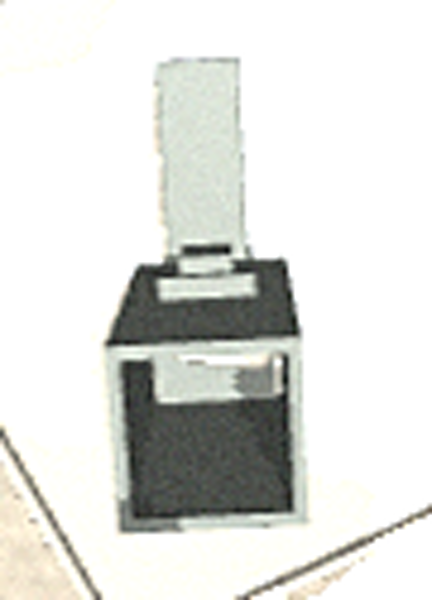

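The top rim corners in the crop are (106,345), (302,340), (306,523) and (120,531). The tab's far end runs (157,62)–(240,60).

```bash
python3 - <<'E'
from m import *
import pickle
c=pickle.load(open("w1.pkl","rb"))
g=lambda p: np.array([[230+x/4.8,115+y/4.8] for x,y in p])
P=onz(c,g([(106,345),(302,340),(306,523),(120,531)]),99); e=np.roll(P,-1,0)-P
print(P,P.mean(0),np.linalg.norm(e,axis=1),np.degrees(np.arctan2(e[:,1],e[:,0]))%90)
T=onz(c,g([(157,62),(240,60)]),33); t=T.mean(0); print(T,t,np.linalg.norm(T[0]-T[1])); d=(t-P.mean(0))[:2]; print(np.hypot(*d),np.degrees(np.arctan2(d[1],d[0])))
yaw=np.radians(139.5); d=P.mean(0)[:2]-[632.4,213.3]
print("tool x,y mm",d@[np.cos(yaw),np.sin(yaw)],d@[np.sin(yaw),-np.cos(yaw)])
E
```

```text
[[605.8 202.7  99. ]
 [630.4 233.1  99. ]
 [660.9 208.9  99. ]
 [637.1 178.4  99. ]] [633.5 205.8  99. ] [39.1 38.9 38.7 39.7] [51.  51.6 52.1 52.1]
[[571.2 242.2  33. ]
 [583.4 257.2  33. ]] [577.3 249.7  33. ] 19.32352267301363
71.36439876536403 142.01194444129632
tool x,y mm -5.755458188365401 -4.97155739578933
```

servo_tool --increments '[{"delta_pos": [-0.0072, -0.0062, 0], "dr": [0, 0, -0.012]}, {"delta_pos": [0, 0, 0], "dr": [0, 0, 0]}, {"delta_pos": [0, 0, 0.035], "dr": [0, 0, 0]}, {"delta_pos": [0, 0, 0.035], "dr": [0, 0, 0]}, {"delta_pos": [0, 0, 0.035], "dr": [0, 0, 0]}, {"delta_pos": [0, 0, 0.035], "dr": [0, 0, 0]}, {"delta_pos": [0, 0, 0.035], "dr": [0, 0, 0]}, {"delta_pos": [0, 0, 0.035], "dr": [0, 0, 0]}]'

```text
time_s: 5.2
eef_pos: [633.7, 206.1, 235.9]
ee_rot: [180.0, 0.0, 141.6]
ft_force: [-0.1, 0.3, 0.2]
finger_gap: 85.0
grasp_force: 0.0
```

servo_tool --increments '[{"delta_pos": [0, 0, 0], "dr": [0, 0, 0]}, {"delta_pos": [0, 0, 0], "dr": [0, 0, 0]}, {"delta_pos": [0, 0, 0], "dr": [0, 0, 0]}, {"delta_pos": [0, 0, 0], "dr": [0, 0, 0]}, {"delta_pos": [0, 0, 0], "dr": [0, 0, 0]}, {"delta_pos": [0, 0, 0], "dr": [0, 0, 0]}, {"delta_pos": [0, 0, 0], "dr": [0, 0, 0]}, {"delta_pos": [0, 0, 0], "dr": [0, 0, 0]}]' --gripper 30 --newtons 40

```text
time_s: 6.2
eef_pos: [634.1, 205.8, 238.3]
ee_rot: [179.9, 0.1, 141.6]
ft_force: [-0.3, -0.8, 5.6]
finger_gap: 39.3
grasp_force: 44.2
```

servo_tool --increments '[{"delta_pos": [0, 0, -0.015], "dr": [0, 0, 0]}, {"delta_pos": [0, 0, -0.03], "dr": [0, 0, 0]}, {"delta_pos": [0, 0, -0.035], "dr": [0, 0, 0]}, {"delta_pos": [0, 0, -0.035], "dr": [0, 0, 0]}, {"delta_pos": [0, 0, -0.035], "dr": [0, 0, 0]}, {"delta_pos": [0, 0, -0.035], "dr": [0, 0, 0]}, {"delta_pos": [0, 0, -0.035], "dr": [0, 0, 0]}, {"delta_pos": [0, 0, -0.03], "dr": [0, 0, 0]}]'

```text
time_s: 7.2
eef_pos: [633.2, 205.9, 437.8]
ee_rot: [180.0, -0.0, 141.7]
ft_force: [0.1, -0.5, -2.0]
finger_gap: 39.7
grasp_force: 43.3
```

servo_tool --increments '[{"delta_pos": [-0.012, -0.018, 0], "dr": [0, 0, 0]}, {"delta_pos": [-0.024, -0.036, 0], "dr": [0, 0, 0]}, {"delta_pos": [-0.024, -0.036, 0], "dr": [0, 0, 0]}, {"delta_pos": [-0.024, -0.036, 0], "dr": [0, 0, 0]}, {"delta_pos": [-0.024, -0.036, 0], "dr": [0, 0, 0]}, {"delta_pos": [-0.024, -0.036, 0], "dr": [0, 0, 0]}, {"delta_pos": [-0.024, -0.036, 0], "dr": [0, 0, 0]}, {"delta_pos": [-0.024, -0.036, 0], "dr": [0, 0, 0]}]'

```text
time_s: 8.2
eef_pos: [611.3, -54.9, 434.9]
ee_rot: [-179.9, -0.2, 141.6]
ft_force: [0.6, 0.4, -1.8]
finger_gap: 39.5
grasp_force: 43.4
```

servo_tool --increments '[{"delta_pos": [-0.024, -0.036, 0], "dr": [0, 0, 0]}, {"delta_pos": [-0.024, -0.036, 0], "dr": [0, 0, 0]}, {"delta_pos": [-0.024, -0.036, 0], "dr": [0, 0, 0]}, {"delta_pos": [-0.024, -0.036, 0], "dr": [0, 0, 0]}, {"delta_pos": [-0.012, -0.013, 0], "dr": [0, 0, 0]}, {"delta_pos": [0, 0, 0], "dr": [0, 0, 0]}, {"delta_pos": [0, 0, 0], "dr": [0, 0, 0]}, {"delta_pos": [0, 0, 0], "dr": [0, 0, 0]}]'

```text
time_s: 9.2
eef_pos: [602.4, -203.7, 436.7]
ee_rot: [180.0, -0.0, 141.7]
ft_force: [-0.3, -0.0, -1.4]
finger_gap: 39.7
grasp_force: 43.4
```

```bash
python3 - <<'E'
from m import *
import pickle
c=cam("wrist"); w=save("wrist","pics/w2.png"); pickle.dump(c,open("w2.pkl","wb"))
s=save("scene","pics/s2.png");d=save("side","pics/d2.png")
o=ctrl.observe(); print(o['time_s'],o['eef_pos'],o['ee_rot'],o['ft_force'],o['finger_gap'])
f=lambda x,k:cv2.convertScaleAbs(cv2.resize(x[:,:,::-1],None,fx=k,fy=k,interpolation=3),alpha=1.8)
W=f(w,560/560*0.7) ; A=f(s[60:220,80:236],2.5); B=f(d[15:175,182:338],2.5)
cv2.imwrite("pics/v2.png",np.hstack([A,B])); cv2.imwrite("pics/w2v.png",f(w,1.0))
print(proj(c,[[605,-207,152]]))
E
```

```text
9.35 [ 602.4 -204.1  436.9] [180.    0.  141.7] [-0.4 -0.2 -1.1] 39.42418019690379
[[277.4 211.2]]
```

View pics/v2.png

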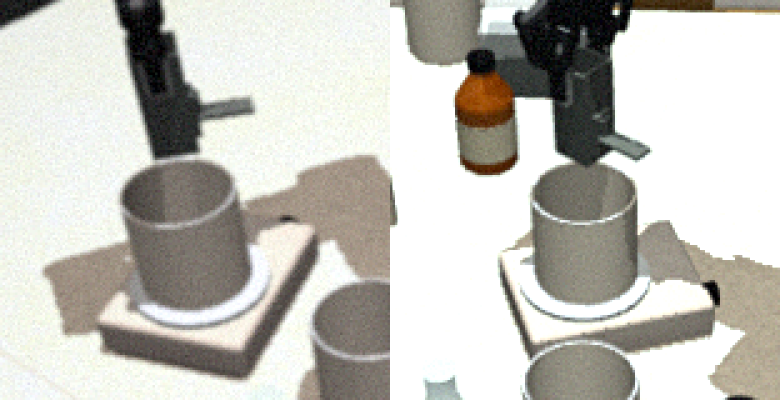

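View pics/w2v.png

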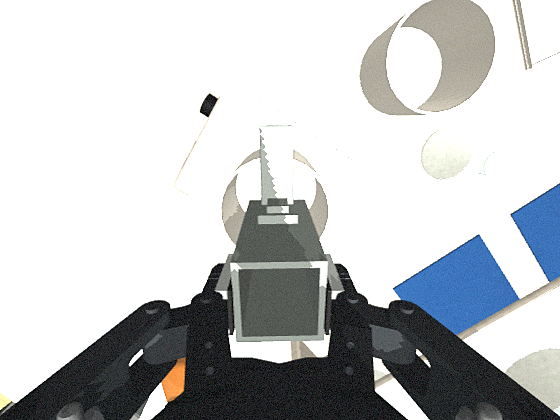

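The cup hangs upright above the beaker, with the flap shut and the tab free. In the wrist view the rim spans (221,205) to (328,207) with its top at (272,149), so I'll compute the rim centre from those.

```bash
python3 - <<'E'
from m import *
import pickle
c=pickle.load(open("w2.pkl","rb"))
P=onz(c,[(221,207),(328,207),(272,149),(235,170),(311,167)],152)[:,:2]
for S in (P,P[:3]):
    x=np.linalg.lstsq(np.c_[2*S,np.ones(len(S))],(S**2).sum(1),rcond=None)[0]; print(x[:2],np.sqrt(x[2]+x[:2]@x[:2]))
# side-width based, r fixed 52
from scipy.optimize import least_squares
for S in(P,P[:3]): print(least_squares(lambda q:np.hypot(*(S-q).T)-52,[605,-207]).x)
C=onz(c,[(231,263),(326,262),(324,340),(236,341)],436.9-155+18); print("cup top",C.mean(0),np.linalg.norm(np.roll(C,-1,0)-C,axis=1))
E
```

```text
[ 598.8 -205.4] 47.954113634606934
[ 597.8 -204.6] 48.431063791301135
[ 602.9 -208.5]
[ 600.7 -206.9]
cup top [ 600.5 -201.4  299.9] [38.1 38.2 38.8 38.3]
```

servo_tool --increments '[{"delta_pos": [-0.0015, -0.002, 0], "dr": [0, 0, 0]}, {"delta_pos": [0, 0, 0.0125], "dr": [0, 0, 0]}, {"delta_pos": [0, 0, 0.0125], "dr": [0, 0, 0]}, {"delta_pos": [0, 0, 0.0125], "dr": [0, 0, 0]}, {"delta_pos": [0, 0, 0.0125], "dr": [0, 0, 0]}, {"delta_pos": [0, 0, 0.0125], "dr": [0, 0, 0]}, {"delta_pos": [0, 0, 0.0125], "dr": [0, 0, 0]}, {"delta_pos": [0, 0, 0], "dr": [0, 0, 0]}]'

```text
time_s: 10.35
eef_pos: [602.0, -206.9, 375.5]
ee_rot: [-180.0, -0.1, 141.6]
ft_force: [0.3, -0.5, -1.4]
finger_gap: 40.0
grasp_force: 43.4
```

servo_tool --increments '[{"delta_pos": [0, 0, 0.004], "dr": [0, 0, 0]}, {"delta_pos": [0, 0, 0.004], "dr": [0, 0, 0]}, {"delta_pos": [0, 0, 0.004], "dr": [0, 0, 0]}, {"delta_pos": [0, 0, 0.004], "dr": [0, 0, 0]}, {"delta_pos": [0, 0, 0.004], "dr": [0, 0, 0]}, {"delta_pos": [0, 0, 0.004], "dr": [0, 0, 0]}, {"delta_pos": [0, 0, 0.004], "dr": [0, 0, 0]}, {"delta_pos": [0, 0, 0.004], "dr": [0, 0, 0]}]'

```text
time_s: 11.35
eef_pos: [602.3, -207.1, 351.3]
ee_rot: [-180.0, 0.0, 141.7]
ft_force: [-0.8, -1.2, 1.7]
finger_gap: 39.9
grasp_force: 44.0
```

servo_tool --increments '[{"delta_pos": [0, 0, 0.0015], "dr": [0, 0, 0]}, {"delta_pos": [0, 0, 0.0015], "dr": [0, 0, 0]}, {"delta_pos": [0, 0, 0], "dr": [0, 0, 0]}, {"delta_pos": [0, 0, 0], "dr": [0, 0, 0]}, {"delta_pos": [0, 0, 0], "dr": [0, 0, 0]}, {"delta_pos": [0, 0, 0], "dr": [0, 0, 0]}, {"delta_pos": [0, 0, 0], "dr": [0, 0, 0]}, {"delta_pos": [0, 0, 0], "dr": [0, 0, 0]}]'

```text
time_s: 12.35
eef_pos: [602.3, -207.1, 348.8]
ee_rot: [-180.0, 0.0, 141.6]
ft_force: [-0.5, -2.4, 1.9]
finger_gap: 39.2
grasp_force: 44.1
```

```bash
python3 - <<'E'
from m import *
o=ctrl.observe(); print(o['time_s'],o['eef_pos'],o['ft_force'])
f=lambda x,k:cv2.convertScaleAbs(cv2.resize(x[:,:,::-1],None,fx=k,fy=k,interpolation=3),alpha=1.8)
s=save("scene","pics/s3.png");d=save("side","pics/d3.png")
cv2.imwrite("pics/v3.png",np.hstack([f(s[60:220,80:236],2.5),f(d[15:175,182:338],2.5)]))
E
```

```text
12.35 [ 602.3 -207.1  348.8] [-0.5 -2.4  1.9]
```

View pics/v3.png

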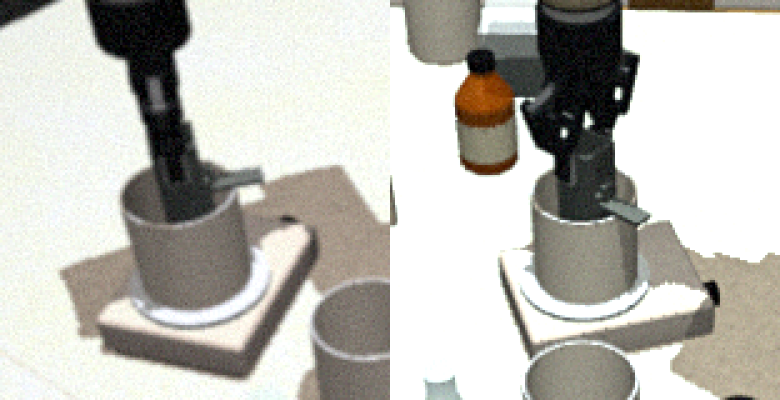

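The tab rests on the rim and is pressed. I'll press slightly more, hold, then lift out.

servo_tool --increments '[{"delta_pos": [0, 0, 0.0015], "dr": [0, 0, 0]}, {"delta_pos": [0, 0, 0], "dr": [0, 0, 0]}, {"delta_pos": [0, 0, 0], "dr": [0, 0, 0]}, {"delta_pos": [0, 0, 0], "dr": [0, 0, 0]}, {"delta_pos": [0, 0, 0], "dr": [0, 0, 0]}, {"delta_pos": [0, 0, 0], "dr": [0, 0, 0]}, {"delta_pos": [0, 0, 0], "dr": [0, 0, 0]}, {"delta_pos": [0, 0, 0], "dr": [0, 0, 0]}]'

```text
time_s: 13.45
eef_pos: [602.3, -207.0, 347.5]
ee_rot: [180.0, 0.0, 141.7]
ft_force: [-1.4, -1.4, 2.5]
finger_gap: 39.3
grasp_force: 44.2
```

servo_tool --increments '[{"delta_pos": [0, 0, -0.005], "dr": [0, 0, 0]}, {"delta_pos": [0, 0, -0.01], "dr": [0, 0, 0]}, {"delta_pos": [0, 0, -0.016], "dr": [0, 0, 0]}, {"delta_pos": [0, 0, -0.016], "dr": [0, 0, 0]}, {"delta_pos": [0, 0, -0.016], "dr": [0, 0, 0]}, {"delta_pos": [0, 0, -0.016], "dr": [0, 0, 0]}, {"delta_pos": [0, 0, -0.016], "dr": [0, 0, 0]}, {"delta_pos": [0, 0, -0.016], "dr": [0, 0, 0]}]'

```text
time_s: 14.45
eef_pos: [602.2, -207.0, 437.2]
ee_rot: [180.0, 0.0, 141.6]
ft_force: [-0.0, -0.1, -2.2]
finger_gap: 39.3
grasp_force: 43.3
```

servo_tool --increments '[{"delta_pos": [0.006, 0.009, 0], "dr": [0, 0, 0]}, {"delta_pos": [0.015, 0.022, 0], "dr": [0, 0, 0]}, {"delta_pos": [0.015, 0.022, 0], "dr": [0, 0, 0]}, {"delta_pos": [0.015, 0.022, 0], "dr": [0, 0, 0]}, {"delta_pos": [0.006, 0.009, 0], "dr": [0, 0, 0]}, {"delta_pos": [0, 0, 0], "dr": [0, 0, 0]}, {"delta_pos": [0, 0, 0], "dr": [0, 0, 0]}, {"delta_pos": [0, 0, 0], "dr": [0, 0, 0]}]'

```text
time_s: 15.45
eef_pos: [608.2, -126.8, 436.3]
ee_rot: [-180.0, 0.0, 141.6]
ft_force: [-0.1, 0.3, -0.5]
finger_gap: 39.6
grasp_force: 43.4
```

```bash
python3 - <<'E'
from m import *
o=ctrl.observe(); print(o['time_s'],o['eef_pos'],o['ft_force'])
f=lambda x,k:cv2.convertScaleAbs(cv2.resize(x[:,:,::-1],None,fx=k,fy=k,interpolation=3),alpha=1.4)
s=save("scene","pics/s4.png");d=save("side","pics/d4.png");w=save("wrist","pics/w4.png")
print(proj(cam("wrist"),[[603,-206,60]]))
cv2.imwrite("pics/v4.png",np.vstack([np.hstack([f(s[60:220,80:236],1.8),f(d[15:175,182:338],1.8)]),f(w,1)[130:400,:][:, :561] if False else cv2.resize(f(w,1),(562,300))]))
E
```

```text
15.45 [ 608.2 -126.8  436.3] [-0.1  0.3 -0.5]
[[226.2 219.7]]
```

View pics/v4.png

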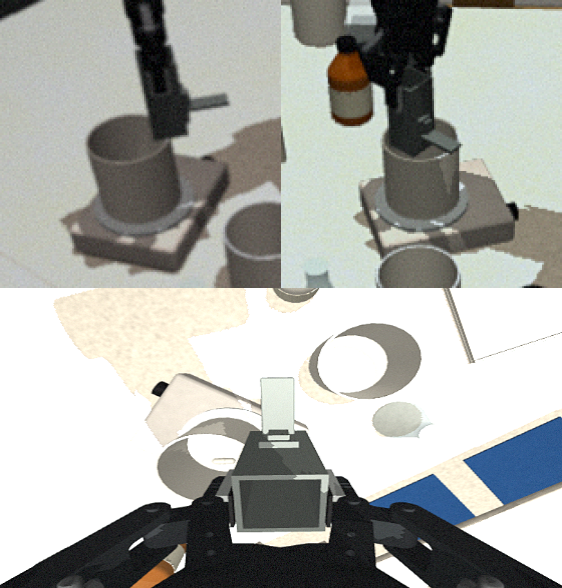

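The empty-looking cup is shut. In the wrist picture a rod-like outline is visible on the beaker floor at about raw (224,241). I'll check it by numbers.

```bash
python3 - <<'E'
from m import *
c=cam("wrist")
g=cv2.cvtColor(cv2.imread("pics/w4.png"),cv2.COLOR_BGR2GRAY)
for y in range(230,254): print(y,g[y,196:246:2])
P=onz(c,[(214,241),(235,241)],61); print(P,np.linalg.norm(P[0]-P[1]))
# return: cup target (633,206)
o=ctrl.observe(); y=np.radians(141.6); d=np.array([633.5,206])-o['eef_pos'][:2]
print("tool",d@[np.cos(y),np.sin(y)]/800,d@[np.sin(y),-np.cos(y)]/800)
E
```

```text
230 [200 205 201 201 203 205 207 206 205 204 205 204 205 208 207 201 202 204
 206 206 205 211 123  52  52]
231 [228 206 203 204 208 209 203 203 205 205 206 203 204 207 207 204 210 205
 207 205 204 217  64  42  51]
232 [205 205 204 202 202 206 203 206 202 205 206 205 203 207 202 209 209 201
 205 202 207 224  36  50  47]
233 [227 205 203 205 204 202 203 205 208 210 202 207 202 205 202 207 203 204
 205 205 207 195  32  48  45]
234 [202 203 205 201 206 204 201 200 208 206 203 210 205 206 204 203 208 203
 204 203 209 165  35  51  54]
235 [199 204 206 205 201 208 202 204 204 205 204 206 202 205 207 205 205 207
 207 204 208 161  41  49  49]
236 [200 205 203 200 205 208 204 204 203 204 211 206 210 211 210 208 208 209
 207 205 209 119  46  52  50]
237 [200 206 204 208 204 203 205 202 205 211 213 220 220 178 182 222 219 218
 214 205 208 125  52  51  47]
238 [198 204 204 205 201 203 200 202 209 148 152 121 129 107 104 103 107 110
 130 211 216  65  51  50  46]
239 [205 201 206 203 209 204 204 205 185 119 124 125 138 143 131 135 137 139
 113 188 224  35  44  53  50]
240 [206 206 201 205 204 204 2
[... 879 characters left out ...]
201 207 203 203 205 203
 206 162  40  52  50  48  45]
249 [103 100  98  93 180 208 203 203 204 201 205 203 206 204 208 205 199 207
 211 154  44  46  48  51  49]
250 [ 95 100  97  98  97 200 209 202 203 205 201 205 205 201 207 206 203 206
 208 126  52  53  53  49  54]
251 [ 94  98 101  97  98 119 210 207 205 203 206 204 206 204 203 208 204 205
 214  62  48  51  50  44  49]
252 [ 99  93 100 103  96  97 127 213 207 205 205 201 201 206 207 207 210 211
 226  38  50  44  48  49  46]
253 [102  99  99 104  99  98  95 119 212 211 205 203 207 201 204 206 195 181
 167  37  57  50  47  52  58]
[[ 614.7 -236.9   61. ]
 [ 631.3 -215.9   61. ]] 26.748467354130756
tool 0.23341961603040073 0.3455253220456535
```

The bar lies in the beaker: about 28×10 mm, at roughly (623,-226). I'll go back to the same spot in the tray.

servo_tool --increments '[{"delta_pos": [0.012, 0.018, 0], "dr": [0, 0, 0]}, {"delta_pos": [0.024, 0.0355, 0], "dr": [0, 0, 0]}, {"delta_pos": [0.024, 0.0355, 0], "dr": [0, 0, 0]}, {"delta_pos": [0.024, 0.0355, 0], "dr": [0, 0, 0]}, {"delta_pos": [0.024, 0.0355, 0], "dr": [0, 0, 0]}, {"delta_pos": [0.024, 0.0355, 0], "dr": [0, 0, 0]}, {"delta_pos": [0.024, 0.0355, 0], "dr": [0, 0, 0]}, {"delta_pos": [0.024, 0.0355, 0], "dr": [0, 0, 0]}]'

```text
time_s: 16.6
eef_pos: [627.1, 132.8, 436.3]
ee_rot: [180.0, -0.0, 141.7]
ft_force: [1.0, -0.8, -0.9]
finger_gap: 39.5
grasp_force: 43.3
```

servo_tool --increments '[{"delta_pos": [0.024, 0.0355, 0], "dr": [0, 0, 0]}, {"delta_pos": [0.024, 0.0355, 0], "dr": [0, 0, 0]}, {"delta_pos": [0.0055, 0.008, 0], "dr": [0, 0, 0]}, {"delta_pos": [0, 0, 0], "dr": [0, 0, 0]}, {"delta_pos": [0, 0, 0.03], "dr": [0, 0, 0]}, {"delta_pos": [0, 0, 0.03], "dr": [0, 0, 0]}, {"delta_pos": [0, 0, 0.03], "dr": [0, 0, 0]}, {"delta_pos": [0, 0, 0.03], "dr": [0, 0, 0]}]'

```text
time_s: 17.6
eef_pos: [633.3, 205.2, 339.8]
ee_rot: [-180.0, 0.0, 141.5]
ft_force: [0.7, 0.3, -1.5]
finger_gap: 39.5
grasp_force: 43.5
```

servo_tool --increments '[{"delta_pos": [0, 0, 0.03], "dr": [0, 0, 0]}, {"delta_pos": [0, 0, 0.03], "dr": [0, 0, 0]}, {"delta_pos": [0, 0, 0.02], "dr": [0, 0, 0]}, {"delta_pos": [0, 0, 0.02], "dr": [0, 0, 0]}, {"delta_pos": [0, 0, 0.01], "dr": [0, 0, 0]}, {"delta_pos": [0, 0, 0.01], "dr": [0, 0, 0]}, {"delta_pos": [0, 0, 0], "dr": [0, 0, 0]}, {"delta_pos": [0, 0, 0], "dr": [0, 0, 0]}]'

```text
time_s: 18.6
eef_pos: [633.4, 206.8, 244.8]
ee_rot: [180.0, 0.0, 141.7]
ft_force: [0.3, -0.1, -2.7]
finger_gap: 39.6
grasp_force: 43.4
```

servo_tool --increments '[{"delta_pos": [0, 0, 0.002], "dr": [0, 0, 0]}, {"delta_pos": [0, 0, 0.002], "dr": [0, 0, 0]}, {"delta_pos": [0, 0, 0.002], "dr": [0, 0, 0]}, {"delta_pos": [0, 0, 0.001], "dr": [0, 0, 0]}, {"delta_pos": [0, 0, 0.001], "dr": [0, 0, 0]}, {"delta_pos": [0, 0, 0], "dr": [0, 0, 0]}, {"delta_pos": [0, 0, 0], "dr": [0, 0, 0]}, {"delta_pos": [0, 0, 0], "dr": [0, 0, 0]}]'

```text
time_s: 19.6
eef_pos: [633.2, 206.6, 238.4]
ee_rot: [-180.0, 0.0, 141.7]
ft_force: [-2.3, -0.9, 4.0]
finger_gap: 39.2
grasp_force: 44.1
```

The cup touches down at the same height as at the grasp, with 4 N up. Releasing.

servo_tool --increments '[{"delta_pos": [0, 0, 0], "dr": [0, 0, 0]}, {"delta_pos": [0, 0, 0], "dr": [0, 0, 0]}, {"delta_pos": [0, 0, 0], "dr": [0, 0, 0]}, {"delta_pos": [0, 0, 0], "dr": [0, 0, 0]}, {"delta_pos": [0, 0, 0], "dr": [0, 0, 0]}, {"delta_pos": [0, 0, 0], "dr": [0, 0, 0]}, {"delta_pos": [0, 0, 0], "dr": [0, 0, 0]}, {"delta_pos": [0, 0, 0], "dr": [0, 0, 0]}]' --gripper 80

```text
time_s: 20.6
eef_pos: [633.2, 206.6, 238.0]
ee_rot: [180.0, 0.0, 141.7]
ft_force: [-0.0, 0.9, -0.2]
finger_gap: 79.9
grasp_force: 0.0
```

servo_tool --increments '[{"delta_pos": [0, 0, -0.01], "dr": [0, 0, 0]}, {"delta_pos": [0, 0, -0.03], "dr": [0, 0, 0]}, {"delta_pos": [0, 0, -0.04], "dr": [0, 0, 0]}, {"delta_pos": [0, 0, -0.04], "dr": [0, 0, 0]}, {"delta_pos": [0, 0, -0.04], "dr": [0, 0, 0]}, {"delta_pos": [0, 0, -0.04], "dr": [0, 0, 0]}, {"delta_pos": [0, 0, -0.02], "dr": [0, 0, 0]}, {"delta_pos": [0, 0, 0], "dr": [0, 0, 0]}]'

```text
time_s: 21.6
eef_pos: [633.3, 206.7, 415.4]
ee_rot: [179.9, 0.1, 141.7]
ft_force: [-0.6, -0.1, -0.5]
finger_gap: 80.1
grasp_force: 0.0
```

```bash
python3 - <<'E'
from m import *
s=save("scene","pics/s5.png");d=save("side","pics/d5.png");w=save("wrist","pics/w5.png")
f=lambda x,k:cv2.convertScaleAbs(cv2.resize(x[:,:,::-1],None,fx=k,fy=k,interpolation=3),alpha=1.5)
top=np.hstack([f(s[90:310,80:400],1.2),f(d[60:280,170:490],1.2)])
cv2.imwrite("pics/v5.png",np.vstack([top,cv2.resize(f(w,1),(top.shape[1],330))])); print(ctrl.observe()['time_s'])
E
```

```text
21.75
```

View pics/v5.png

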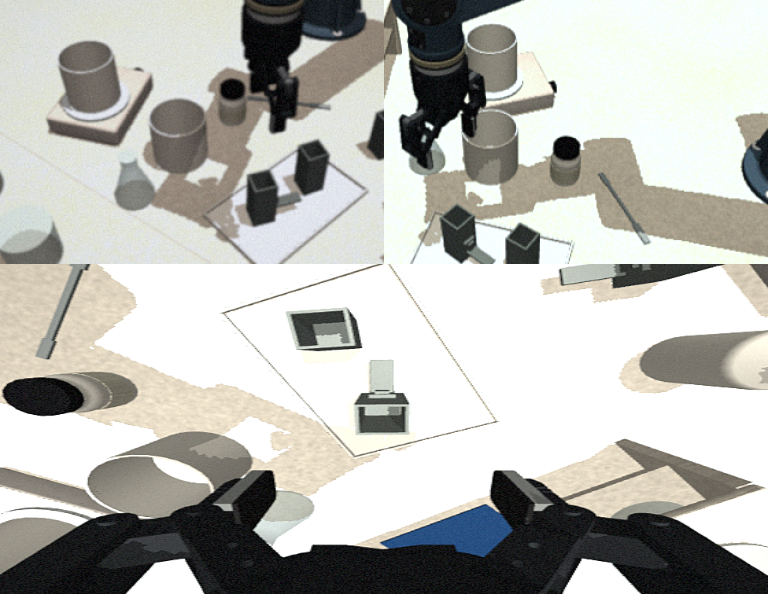

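The drop cup stands upright and shut in its tray at wrist-view (381,413), clear of the fingers, and everything else is standing. Handing in.

```bash
python3 -c "
from station import ctrl
print(ctrl.close_job())"
```

```text
the job is handed in; nothing more can be done
None
```

The job is handed in at about 22 s of robot time; no verdict was shown. In the last pictures the stir bar lies in the beaker on the stirrer, the empty drop cup stands upright and shut in its tray, and the other things look undisturbed.

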